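# Fit the bottle disc on the turntable and hold its index plunger out

### The job

Fit the loose white bottle disc on the turntable: lift it by its hub, lower it (do not drop it) over the spindle with the drive pin in one of its six small holes until it lies flat on the platen, and let go of it. Then pull the turntable's spring-loaded index plunger fully back by its knob and finish while still holding it there, so that I can turn the disc by hand. Leave the three bottles and the pen cup where they stand.

Things in the scene. Friction and masses are not known exactly. Their poses are not given: they have to be found in the camera images.
- bottle_disc: Loose white plastic disc, 210 mm across, 12 mm thick, 0.4 to 0.6 kg, flat on the desk. Origin: centre of its underside, z up. A bore of 22.5 mm runs through it and its hub. Six through drive holes of 14 mm lie 42 mm from the centre, at 0, 60, 120.. degrees from the disc's x axis; any of them may take the drive pin. Further out, between them, are six shallow bottle pockets of 52 mm.
- hub (a point): Centre of the upright metal hub on the middle of the disc, half-way up, on the bore axis, 28 mm above the disc's underside. The hub is 44 mm long (disc's x), 36 mm wide between two flat faces (disc's y) and 32 mm high (12 to 44 mm above the underside). Grip it across the flats, closing along y. Axes as the disc's.
- spindle_foot (a point): Centre of the turntable platen's flat top face (aluminium, 156 mm across, 60 mm above the desk), at the foot of the spindle; z up; its x axis points from spindle to drive pin. The spindle is an upright steel pin of 20 mm, 36 mm high, its last 8 mm tapered. The plunger locks the platen (1 degree of play); with the plunger out the platen can turn stiffly.
- drive_pin (a point): Tip of the upright steel drive pin on the platen: 10 mm thick, 12 mm high, its last 4 mm tapered, 42 mm from the spindle axis. With the disc home it stands in a drive hole, its tip level with the disc's top. Axes as spindle_foot.
- pull_knob: Black round pull knob of the index plunger, 28 mm across, 24 mm long, level, at the turntable's side. Origin: its centre, 48 mm above the desk; with the plunger in, 134 mm from the spindle axis. Its y axis points along the plunger to the spindle: pull level along -y. Pinch it from above across its x; its sides and the space below are free. The fitted disc ends 17 mm short of it.
- plunger (a joint): How far the index plunger is pulled back, in m: 0 = in (the 8 mm steel pin stands 8 mm deep in a hole in the platen's rim), 0.012 = against its stop, fully back. A spring of about 0.7 N per mm draws it in: about 6 N at the start of the pull, 14 N at the stop; let go, it snaps in.
- bottle_a: Filled glass infusion bottle, 49 mm across, 102 mm high, standing on the desk; origin: centre of its underside. Leave it alone.
- bottle_b: As bottle_a.
- bottle_c: As bottle_a.
- pen_cup: Black pen cup, 84 mm across the foot, 90 mm high, pens to 150 mm; origin: centre of its underside. Leave it alone.

How it is judged:
On the way:
1. the disc lies flat on the platen, over spindle and drive pin, let go of, with the plunger still in (horizontal distance between hub and spindle_foot below 0.003 m and z of hub in the frame of spindle_foot between 0.025 and 0.03 m and angle between bottle_disc's own z axis and vertical below 0.03 rad and contact force between the fingers and bottle_disc below 0.1 N and value of joint plunger below 0.003 m), for 0.2 s.
At the end, for the whole second after the job is handed in: Disc seated and let go first. At the end it lies still, flat on the platen (within 3 mm of the spindle axis, 2 mm of fully down, tilt under 0.03 rad), while the fingers hold the knob with the plunger at least 9.5 of its 12 mm back (the pin clears its hole at 8 mm) for the last second (value of joint plunger above 0.0095 m and contact force between the fingers and pull_knob above 3 N and horizontal distance between hub and spindle_foot below 0.003 m and z of hub in the frame of spindle_foot between 0.025 and 0.03 m and angle between bottle_disc's own z axis and vertical below 0.03 rad and linear speed of bottle_disc below 0.02 m/s); the arm keeps its last pose, push and grip.
It fails at once if the disc is dropped (falls free above the platen) (height (world z) of bottle_disc above 0.07 m and linear speed of bottle_disc above 0.3 m/s and contact force between the fingers and bottle_disc below 0.05 N).
It fails at once if a bottle or the pen cup is shifted by more than 25 mm or tipped (distance of any of bottle_a, bottle_b, bottle_c, pen_cup from where it was at the start of the episode above 0.025 m or angle between any of bottle_a, bottle_b, bottle_c, pen_cup's own z axis and vertical above 0.5 rad).
It also fails if it takes over 48 s, if anything falls off the work surface, if the arm or the gripper's body presses on something with over 40 N, if the wrist force passes 120 N, or if a joint passes its speed limit or range.

### The arm

A 6-joint arm with a two-finger parallel gripper is mounted at the origin on the work surface. World frame = base frame: x ahead of the robot, y to its left, z up, the work surface at z = 0. Lengths are in m, angles in rad, forces in N, time in s.
With the tool pointing down it reaches from about 0.425 to 0.95 m from the base axis. Payload 14.7 kg.
Tool frame: the origin (TCP) lies between the finger pads; the fingertips stand 8 mm ahead of it and the grasp point (between the pads) lies 11 mm behind it; z points along the fingers, y is the line along which they close (so a half turn about z gives the same grasp; the last joint's range is limited). The gripper opens to 85 mm and grips with 20 to 120 N. Pads are 22 mm wide; open, the fingers measure 114 mm over their backs; the gripper's body (76 mm by 85 mm) begins 54 mm behind the grasp point. The pads swing forward as they close: fully open they stand 13 mm farther back than shut.
Start: joints at [-1.235, 0.48, 1.596, -0, 1.065, -0.047], TCP at [0.243, -0.603, 0.239] pointing down, gripper open.
Joint ranges: [-2.75, 2.75], [-0.82, 2.05], [0.23, 2.67], [-1.56, 4.7], [0.09, 2.69], [-2.92, 2.92]. Speed limits (rad/s): [1.89, 1.89, 2.39, 3.01, 3.01, 3.01].

### API

Orientations are given as a unit quaternion [x, y, z, w].
In Python, from station import get_state, get_image, get_calibration, job_done gives the robot as it stands.
- The arm moves only by the tool apply_moves, never from a script. Its argument "motion" is text: rows parted by semicolons, each of 7 numbers parted by spaces: the turn, a rotation vector about the world's x, y, z in rad, then the shift along the world's x, y, z in m, then the closure in counts, from 0 (fully open) to 255 (shut). A call has 1 to 12 rows; each row is the pose to reach, as a shift and turn from the pose commanded when the call began; what a row does not reach only later rows make up. A row lasts 1/10 s, in which the tool goes at most 50 mm and 8.59 degrees, less where a joint would pass 70% of its speed; a pose out of reach is approached as far as the arm can. A call with a gripper value outside its range is refused whole. The fingers move at their own pace and stop on an object; "newtons" is the grip in N (left out, the last holds). Time passes only in rows, so rows that repeat a pose let the fingers close. It gives the time, the measured TCP pose, the force, the opening and the grip force at its end, in the units of the state.
- get_state(): the state, without advancing time (a new reading comes with each control period).
- get_image(name): name is "side" or "top"; returns (picture, depth): 384x512x3 uint8, red, green, blue; 384x512 float32, m along the optical axis (not along the pixel's ray), 0 where there is no reading.
- get_calibration(name): a dict with "intrinsics" (3x3 intrinsics, pixels), "D" ([k1, k2, p1, p2, k3] as OpenCV has them; the pictures are not rectified), "camera_from_world" (4x4, takes a point from world to camera coordinates). Camera axes: x right, y up, looking along -z (the intrinsics and any distortion apply to the point x, -y, -z); pixel columns grow to the right and rows downward; lengths in m; the calibration is good to about 2 mm. A picture is of the moment at which its call begins. get_calibration takes no time and is no camera call.
- job_done(): hands the job in; it is judged then, once.
The state is a dict: "t": time; "q": joint angles; "qvel": joint speeds; "effort": joint torques, N m; "tcp_pos": TCP position; "eef_rot": TCP orientation; "wrist_force": force on the tool from outside, world axes, zero at the start; "torque": the same for the moment, N m; "finger_gap": opening from 0.0 (shut) to 1.0 (fully open); "grasp_force": force on a finger pad.
Only numpy, scipy, OpenCV 4.12 (cv2) and the standard library are available. Lean on these libraries where they do the work, as an engineer would, in place of code of your own. Each camera call takes 0.05 s, during which the arm holds its last target. There are 200 camera calls.

## Working session

There is one attempt and no reset: what is moved stays moved. The work goes in short steps, Python scripts to look and compute and a tool call to move; the robot and the scene stay as the last step left them, time stands still between calls to the robot, and variables do not carry over. Pictures are saved under pics/ and viewed, at most 10 in all, crops included, and the job is handed in when it is done.

Besides the shell and the picture viewer there is one more tool, called after "Request:" in YAML: its name, and indented under it one key for each argument. apply_moves: Moves the arm, as the interface text tells. Its arguments: {"type":"object","properties":{"motion":{"type":"string"},"newtons":{"type":"number"}},"required":["motion"]}

```bash
mkdir -p pics
cat > h.py <<'E'
import numpy as np,cv2
from station import *
def snap(n,f=None):
    im,d=get_image(n)
    np.savez(f'{n}.npz',im=im,d=d)
    if f: cv2.imwrite('pics/'+f,im[:,:,::-1])
    return im,d
def pts(n,uv,d):
    c=get_calibration(n);K=np.array(c['intrinsics'],float);D=np.array(c['D'],float);T=np.linalg.inv(np.array(c['camera_from_world']))
    p=cv2.undistortPoints(np.array(uv,float).reshape(-1,1,2),K,D)[:,0]
    r=np.c_[p[:,0],-p[:,1],-np.ones(len(p))]
    return T,r
def plane(n,uv,z):
    T,r=pts(n,uv,0);w=r@T[:3,:3].T;o=T[:3,3]
    return o+w*((z-o[2])/w[:,2])[:,None]
def cloud(n,d):
    v,u=np.mgrid[:d.shape[0],:d.shape[1]]
    T,r=pts(n,np.c_[u.ravel(),v.ravel()],0)
    P=(r*d.reshape(-1,1))@T[:3,:3].T+T[:3,3]
    return P.reshape(*d.shape,3)
E
python3 - <<'E'
from h import *
for n in('top','side'):
    im,d=snap(n,n+'0.png'); c=get_calibration(n); print(n,np.round(np.linalg.inv(c['camera_from_world']),3).tolist(),np.round(c['intrinsics'],1).tolist(),c['D'],(d>0).mean())
print(get_state())
E
```

```text
top [[-0.005, 0.995, -0.097, 0.526], [-1.0, -0.004, 0.005, -0.0], [0.004, 0.097, 0.995, 1.202], [0.0, 0.0, 0.0, 1.0]] [[433.7, 0.0, 258.1], [0.0, 433.7, 185.0], [0.0, 0.0, 1.0]] [-0.03798532  0.          0.          0.          0.        ] 0.9961293538411459
side [[-0.865, 0.253, -0.434, 0.098], [-0.501, -0.477, 0.722, 0.849], [-0.024, 0.842, 0.539, 0.721], [0.0, 0.0, 0.0, 1.0]] [[471.1, 0.0, 255.6], [0.0, 471.1, 193.9], [0.0, 0.0, 1.0]] [0.02666161 0.         0.         0.         0.        ] 0.9961954752604166
{'t': 0.1, 'q': array([-1.23460784e+00,  4.80813121e-01,  1.59679819e+00, -1.11345040e-05,
        1.06511502e+00, -4.66072360e-02]), 'qvel': array([-3.19961638e-04, -2.20264022e-03, -1.48946548e-03, -1.72392400e-03,
       -1.18132577e-03,  7.85658264e-05]), 'effort': array([ 1.79783725e-03, -9.52254009e+01, -4.31040466e+01, -8.45987847e-05,
        5.23634342e-03, -6.15885668e-06]), 'tcp_pos': array([ 0.2426771 , -0.60260843,  0.23871274]), 'eef_rot': array([ 9.81738606e-01,  1.90234037e-01, -8.66045798e-05, -5.60205633e-04]), 'wrist_force': array([ 0.04527624, -0.8021635 ,  0.43419321]), 'torque': array([-0.01430808,  0.04268668,  0.05963803]), 'grasp_force': 0.0, 'finger_gap': 1.0042775956996817}
```

View pics/top0.png

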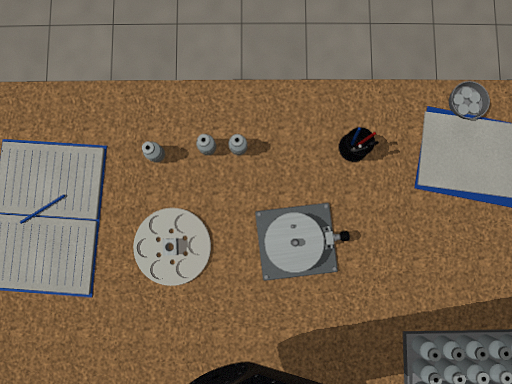

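View pics/side0.png

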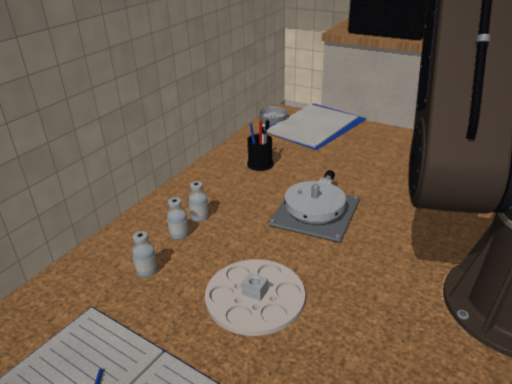

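The top view shows the disc at about (172,247), the platen at (296,242), the drive pin at (293,226), the knob at (345,236), and the bottles along row 145. The side view shows the disc at (255,294), the spindle at (315,190) and the knob at (329,176). Next I'll measure these from masks and depth.

Run:
```python
from h import *
tiles=[]
for n,boxes in(('top',[(125,200,220,295),(245,190,360,290)]),('side',[(200,255,310,335),(268,165,362,240)])):
    z=np.load(n+'.npz');im,d=z['im'],z['d'];C=cloud(n,d)
    for k,b in enumerate(boxes):
        x0,y0,x1,y1=b;P=C[y0:y1,x0:x1].reshape(-1,3)
        print(n,k,'z pct',np.round(np.percentile(P[:,2],[1,10,30,50,70,90,99]),4))
        # disc/platen top, hub/ spindle by height
        for lo,hi in([(.006,.020),(.036,.052)] if k==0 else [(.052,.068),(.075,.11)]):
            m=(P[:,2]>lo)&(P[:,2]<hi);q=P[m]
            if len(q)>3:
                c,r=cv2.minEnclosingCircle(q[:,:2].astype(np.float32)); R=cv2.minAreaRect(q[:,:2].astype(np.float32))
                print('  band',lo,len(q),'med z',np.median(q[:,2]).round(4),'mean',q[:,:2].mean(0).round(4),'circ',np.round(c,4),round(r,4),'rect',np.round(R[0],4),np.round(R[1],4),round(R[2],1))
        t=cv2.resize(im[y0:y1,x0:x1],(400,300),interpolation=cv2.INTER_CUBIC);tiles.append(t)
    # white blob outline of disc
    g=im.min(2);x0,y0,x1,y1=boxes[0];m=np.zeros_like(g);m[y0:y1,x0:x1]=(g[y0:y1,x0:x1]>140)
    cs,_=cv2.findContours(m,cv2.RETR_EXTERNAL,cv2.CHAIN_APPROX_NONE);c=max(cs,key=cv2.contourArea)
    w=plane(n,c[:,0],.012);A=np.c_[2*w[:,:2],np.ones(len(w))];s=np.linalg.lstsq(A,(w[:,:2]**2).sum(1),rcond=None)[0]
    print(n,'disc circle',s[:2].round(4),np.sqrt(s[2]+s[0]**2+s[1]**2).round(4))
cv2.imwrite('pics/crops.png',np.vstack([np.hstack(tiles[:2]),np.hstack(tiles[2:])])[:,:,::-1])
```

```text
top 0 z pct [-0.0034 -0.0005  0.0019  0.0044  0.0104  0.0149  0.0466]
  band 0.006 3470 med z 0.0125 mean [0.4763 0.2285] circ [0.4734 0.2258] 0.176 rect [0.4748 0.2301] [0.2582 0.2554] 89.9
  band 0.036 183 med z 0.0452 mean [0.4775 0.2291] circ [0.4767 0.2294] 0.0279 rect [0.4773 0.2294] [0.0442 0.0368] 2.6
top 1 z pct [-0.0029 -0.0002  0.0022  0.0055  0.0183  0.0625  0.0676]
  band 0.052 2915 med z 0.0616 mean [ 0.4898 -0.1074] circ [ 0.4928 -0.1327] 0.1106 rect [ 0.5048 -0.1213] [0.1538 0.2078] 34.1
  band 0.075 53 med z 0.0937 mean [ 0.4909 -0.0991] circ [ 0.5064 -0.0998] 0.0258 rect [ 0.5047 -0.0946] [0.0508 0.019 ] 18.2
top disc circle [0.4762 0.2308] 0.103
side 0 z pct [-0.0023 -0.0002  0.0023  0.0053  0.0116  0.014   0.0446]
  band 0.006 3713 med z 0.0119 mean [0.4722 0.2431] circ [0.4762 0.2316] 0.1082 rect [0.4782 0.2334] [0.2085 0.2123] 23.5
  band 0.036 294 med z 0.0432 mean [0.4767 0.2357] circ [0.4779 0.2337] 0.0277 rect [0.4781 0.2344] [0.0472 0.0394] 5.6
side 1 z pct [-0.0018  0.0002  0.002   0.0135  0.0415  0.0618  0.0849]
  band 0.052 1770 med z 0.0612 mean [ 0.4862 -0.0941] circ [ 0.4924 -0.1289] 0.1139 rect [ 0.5046 -0.1165] [0.1537 0.2103] 34.4
  band 0.075 68 med z 0.0883 mean [ 0.4883 -0.0911] circ [ 0.4892 -0.0942] 0.0101 rect [ 0.4894 -0.0923] [0.0177 0.0161] 26.8
side disc circle [0.4776 0.2353] 0.1037
```

View pics/crops.png

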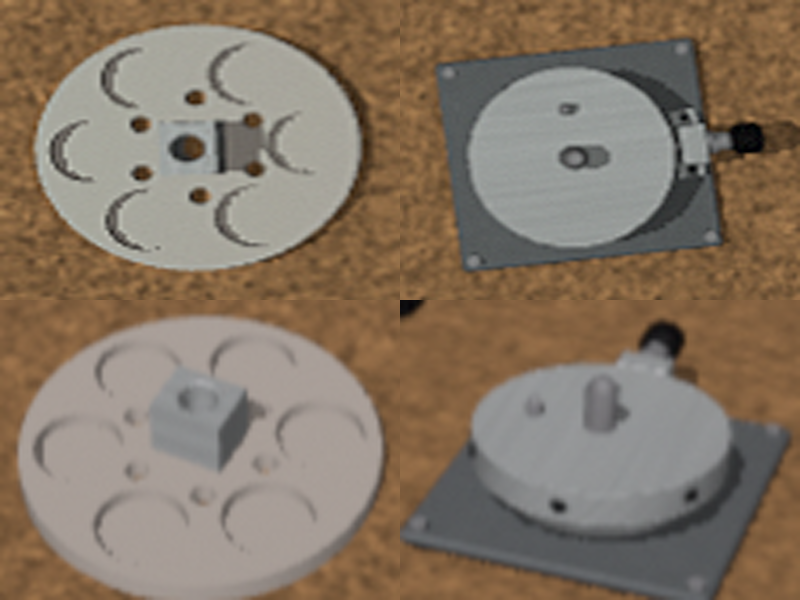

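The crops show the six drive holes clearly, with the hub's long axis roughly along world x. The pin lies roughly +x of the spindle and the knob lies -y. I'll refine these with sub-pixel blobs.

```bash
cat >> h.py <<'E'
def circ(w):
    A=np.c_[2*w[:,:2],np.ones(len(w))];s=np.linalg.lstsq(A,(w[:,:2]**2).sum(1),rcond=None)[0]
    return s[:2].round(4),np.sqrt(s[2]+s[0]**2+s[1]**2).round(4)
E
python3 - <<'E'
from h import *
c4=lambda x,y,b,w=400,h=300:(b[0]+x/w*(b[2]-b[0])-.5,b[1]+y/h*(b[3]-b[1])-.5)
T=[(125,200,220,295),(245,190,360,290)];S=[(200,255,310,335),(268,165,362,240)]
for n,hs in(('top',[c4(x,y,T[0]) for x,y in[(195,97),(252,120),(254,169),(199,196),(142,172),(141,124)]]),('side',[c4(x,y-300,S[0]) for x,y in[(136,416),(137,469),(203,494),(265,462)]])):
    im=np.load(n+'.npz')['im'].astype(float).mean(2); out=[]
    for u,v in hs:
        u0,v0=int(round(u)),int(round(v));p=im[v0-3:v0+4,u0-3:u0+4];w=np.clip(np.median(p)-12-p,0,None)
        vv,uu=np.mgrid[v0-3:v0+4,u0-3:u0+4];out.append(((w*uu).sum()/w.sum(),(w*vv).sum()/w.sum()))
    P=plane(n,out,.010);print(n,'holes',P[:,:2].round(4).tolist(),circ(P))
    c=circ(P)[0];a=np.degrees(np.arctan2(P[:,1]-c[1],P[:,0]-c[0]));print('  ang mod60',((a+30)%60-30).round(1))
# turntable
for n,b,sp,pn,kn in(('top',T[1],(574-400,157),(567-400,107),(746-400,138)),('side',S[1],(600-400,381-300),(536-400,401-300),(661-400,340-300))):
    im=np.load(n+'.npz')['im'];g=im.astype(int).min(2);m=np.zeros(g.shape,np.uint8);m[b[1]:b[3],b[0]:b[2]]=(g[b[1]:b[3],b[0]:b[2]]>125)
    cs,_=cv2.findContours(m,cv2.RETR_EXTERNAL,cv2.CHAIN_APPROX_NONE);c=max(cs,key=cv2.contourArea)[:,0]
    w=plane(n,c,.06)
    for _ in range(6):
        s,r=circ(w);e=abs(np.hypot(*(w[:,:2]-s).T)-r);w=w[e<max(.0015,np.percentile(e,85))]
    print(n,'platen',s,r,len(w))
    P=[plane(n,[c4(*q,b)],z)[0,:2].round(4) for q,z in((sp,.096),(pn,.072),(kn,.048 if n=='side' else .055))]
    print('  spindle,pin,knob',P,'pin ang',np.degrees(np.arctan2(*(P[1]-P[0])[::-1])).round(1),'knob d',P[2]-P[0])
    C=cloud(n,np.load(n+'.npz')['d'])
    k=(im.max(2)<60);k[:b[1]]=0;k[b[3]:]=0;k[:,:b[0]]=0;k[:,b[2]:]=0
    q=C[k];q=q[q[:,2]>.04];print('  knob cloud',len(q),q.mean(0).round(4),q.min(0).round(3),q.max(0).round(3))
    for nm,z in (('bottles',0),):pass
z=np.load('side.npz');C=cloud('side',z['d'])
for nm,u,v in(('a',142,243),('b',176,206),('c',197,190),('cup',260,150)):print(nm,C[v,u].round(3))
E
```

```text
top holes [[0.5183, 0.2336], [0.4985, 0.196], [0.4571, 0.1942], [0.4342, 0.23], [0.4536, 0.267], [0.4955, 0.269]] (array([0.4762, 0.2316]), np.float64(0.042))
  ang mod60 [2.8 2.1 2.9 2.2 2.6 2.7]
side holes [[0.5252, 0.2352], [0.5026, 0.2706], [0.4591, 0.2695], [0.441, 0.2315]] (array([0.4828, 0.234 ]), np.float64(0.0421))
  ang mod60 [1.6 1.6 3.8 3.5]
top platen [ 0.4879 -0.0987] 0.076 161
  spindle,pin,knob [array([ 0.4892, -0.0973]), array([ 0.5313, -0.0948]), array([ 0.5035, -0.2316])] pin ang 3.4 knob d [ 0.0143 -0.1343]
  knob cloud 107 [ 0.5026 -0.2127  0.0832] [ 0.484 -0.243  0.043] [ 0.526 -0.     1.202]
side platen [ 0.4845 -0.0809] 0.0875 55
  spindle,pin,knob [array([ 0.4906, -0.0934]), array([ 0.5297, -0.0891]), array([ 0.5079, -0.2347])] pin ang 6.3 knob d [ 0.0173 -0.1413]
  knob cloud 58 [ 0.4873 -0.184   0.0678] [ 0.098 -0.238  0.044] [0.514 0.849 0.721]
a [0.723 0.289 0.09 ]
b [0.745 0.144 0.093]
c [0.744 0.06  0.091]
cup [ 0.732 -0.239  0.07 ]
```

Request:
apply_moves:
  motion: "0 0 -0.337 0.23 0.45 0 0;0 0 -0.337 0.23 0.45 0 0;0 0 -0.337 0.23 0.45 0 0;0 0 -0.337 0.23 0.45 0 0;0 0 -0.337 0.23 0.45 0 0;0 0 -0.337 0.23 0.45 0 0;0 0 -0.337 0.23 0.45 0 0;0 0 -0.337 0.23 0.45 0 0;0 0 -0.337 0.23 0.45 0 0;0 0 -0.337 0.23 0.45 0 0;0 0 -0.337 0.23 0.45 0 0"
  newtons: 60

```text
t: 1.2
tcp_pos: [0.4744, -0.1487, 0.2392]
eef_rot: [1.0, 0.025, 0.0, -0.0]
wrist_force: [-0.0, -1.5, 0.4]
finger_gap: 1.0
grasp_force: 0.0
```

Request:
apply_moves:
  motion: "0 0 -0.005 0.004 0.384 -0.08 0;0 0 -0.005 0.004 0.384 -0.08 0;0 0 -0.005 0.004 0.384 -0.08 0;0 0 -0.005 0.004 0.384 -0.08 0;0 0 -0.005 0.004 0.384 -0.08 0;0 0 -0.005 0.004 0.384 -0.08 0;0 0 -0.005 0.004 0.384 -0.08 0;0 0 -0.005 0.004 0.384 -0.08 0;0 0 -0.005 0.004 0.384 -0.15 0;0 0 -0.005 0.004 0.384 -0.15 0;0 0 -0.005 0.004 0.384 -0.15 0;0 0 -0.005 0.004 0.384 -0.15 0"

```text
t: 2.4
tcp_pos: [0.4769, 0.2307, 0.0895]
eef_rot: [1.0, 0.02, -0.0, 0.0]
wrist_force: [0.3, 0.3, 0.6]
finger_gap: 1.001
grasp_force: 0.0
```

Request:
apply_moves:
  motion: "0 0 0.005 0 0 -0.03 0;0 0 0.005 0 0 -0.05 0;0 0 0.005 0 0 -0.06 0;0 0 0.005 0 0 -0.067 0;0 0 0.005 0 0 -0.067 0;0 0 0.005 0 0 -0.067 60;0 0 0.005 0 0 -0.067 100;0 0 0.005 0 0 -0.067 255;0 0 0.005 0 0 -0.067 255;0 0 0.005 0 0 -0.067 255;0 0 0.005 0 0 -0.067 255;0 0 0.005 0 0 -0.067 255"
  newtons: 60

```text
t: 3.6
tcp_pos: [0.4771, 0.2312, 0.023]
eef_rot: [1.0, 0.023, 0.0, -0.0]
wrist_force: [-2.0, -0.5, 9.6]
finger_gap: 0.411
grasp_force: 61.3
```

Request:
apply_moves:
  motion: "0 0 0 0 0 0.02 255;0 0 0 0 0 0.05 255;0 0 0 0 0 0.09 255;0 0 0 0 0 0.13 255;0 0 0 0 0 0.13 255;0 0 0 0 0 0.13 255"
  newtons: 90

```text
t: 4.2
tcp_pos: [0.4769, 0.2311, 0.1528]
eef_rot: [1.0, 0.023, 0.001, -0.0]
wrist_force: [-0.3, 0.6, -6.3]
finger_gap: 0.406
grasp_force: 94.6
```

Request:
apply_moves:
  motion: "0 0 0.02 0.004 -0.03 0 255;0 0 0.04 0.006 -0.07 0 255;0 0 0.04 0.01 -0.11 0 255;0 0 0.04 0.0125 -0.15 0 255;0 0 0.04 0.0125 -0.19 0 255;0 0 0.04 0.0125 -0.23 0 255;0 0 0.04 0.0125 -0.27 0 255;0 0 0.04 0.0125 -0.3 0 255;0 0 0.04 0.0125 -0.32 0 255;0 0 0.04 0.0125 -0.329 0 255;0 0 0.04 0.0125 -0.329 0 255;0 0 0.04 0.0125 -0.329 0 255"

```text
t: 5.4
tcp_pos: [0.4887, -0.0973, 0.1514]
eef_rot: [0.999, 0.043, -0.001, -0.0]
wrist_force: [-1.0, 0.3, -5.5]
finger_gap: 0.405
grasp_force: 94.4
```

Run:
```python
from h import *
a,_=snap('top');b,_=snap('side')
cv2.imwrite('pics/hold.png',np.hstack([cv2.resize(a[170:310,230:380],(400,373),interpolation=2),cv2.resize(b[100:240,230:380],(400,373),interpolation=2)])[:,:,::-1])
s=get_state();print(s['tcp_pos'],s['eef_rot'],s['wrist_force'],s['torque'],s['finger_gap'],s['t'])
```

```text
[ 0.48897793 -0.09695575  0.15185896] [ 9.99061348e-01  4.33149240e-02 -4.42700116e-04 -2.11963183e-04] [-0.06170867  0.31226381 -5.11672714] [-0.01543008  0.06009367  0.00902551] 0.4075545831605754 5.5
```

View pics/hold.png

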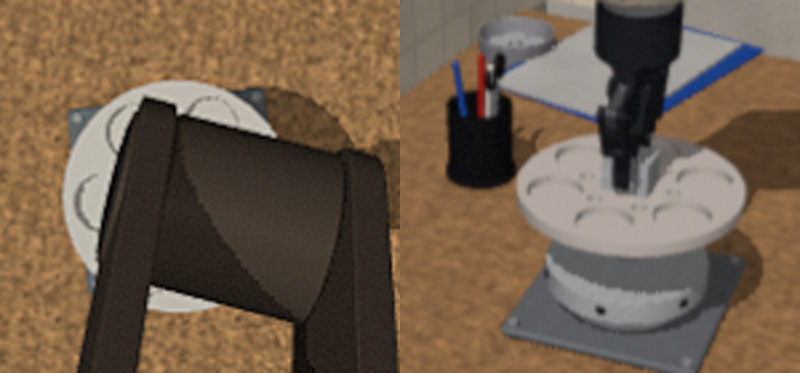

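The disc is held level and is centred over the platen in both views. The disc-to-spindle offset agrees between the cameras to under 1 mm. Now I'll lower it gently.

Request:
apply_moves:
  motion: "0 0 0 0.0003 -0.0005 -0.01 255;0 0 0 0.0003 -0.0005 -0.02 255;0 0 0 0.0003 -0.0005 -0.03 255;0 0 0 0.0003 -0.0005 -0.033 255;0 0 0 0.0003 -0.0005 -0.035 255;0 0 0 0.0003 -0.0005 -0.037 255;0 0 0 0.0003 -0.0005 -0.039 255;0 0 0 0.0003 -0.0005 -0.039 255"

```text
t: 6.3
tcp_pos: [0.4897, -0.0985, 0.1133]
eef_rot: [0.999, 0.043, 0.0, 0.0]
wrist_force: [0.1, 0.2, -5.5]
finger_gap: 0.407
grasp_force: 94.5
```

Request:
apply_moves:
  motion: "0 0 0 0 0 -0.002 255;0 0 0 0 0 -0.004 255;0 0 0 0 0 -0.006 255;0 0 0 0 0 -0.008 255;0 0 0 0 0 -0.01 255;0 0 0 0 0 -0.012 255;0 0 0 0 0 -0.014 255;0 0 0 0 0 -0.014 255"

```text
t: 7.1
tcp_pos: [0.4895, -0.0984, 0.099]
eef_rot: [0.999, 0.043, -0.0, -0.0]
wrist_force: [-0.6, -0.7, -5.4]
finger_gap: 0.403
grasp_force: 94.9
```

Free on the spindle with no side load. Next is the pin, with its tip at 72 mm and the underside now at 76 mm.

Request:
apply_moves:
  motion: "0 0 0 0 0 -0.002 255;0 0 0 0 0 -0.004 255;0 0 0 0 0 -0.005 255;0 0 0 0 0 -0.006 255;0 0 0 0 0 -0.007 255;0 0 0 0 0 -0.008 255;0 0 0 0 0 -0.008 255"

```text
t: 7.8
tcp_pos: [0.4895, -0.0984, 0.0912]
eef_rot: [0.999, 0.043, -0.0, -0.0]
wrist_force: [0.1, -0.3, -5.0]
finger_gap: 0.405
grasp_force: 96.2
```

Request:
apply_moves:
  motion: "0 0 0 0 0 -0.002 255;0 0 0 0 0 -0.004 255;0 0 0 0 0 -0.006 255;0 0 0 0 0 -0.007 255;0 0 0 0 0 -0.0075 255;0 0 0 0 0 -0.008 255;0 0 0 0 0 -0.008 255;0 0 0 0 0 -0.008 255"

```text
t: 8.6
tcp_pos: [0.4896, -0.0984, 0.0833]
eef_rot: [0.999, 0.043, 0.0, -0.0]
wrist_force: [1.6, -1.3, -5.1]
finger_gap: 0.404
grasp_force: 95.1
```

Request:
apply_moves:
  motion: "0 0 0 0 0 -0.0005 255;0 0 0 0 0 -0.0008 255;0 0 0 0 0 -0.0008 255"

```text
t: 8.9
tcp_pos: [0.4897, -0.0985, 0.083]
eef_rot: [0.999, 0.043, 0.0, 0.0]
wrist_force: [-3.1, -0.4, 9.6]
finger_gap: 0.402
grasp_force: 97.3
```

Seated: the load has moved to the platen at 60 mm. Releasing and rising.

Request:
apply_moves:
  motion: "0 0 0 0 0 0 140;0 0 0 0 0 0 100;0 0 0 0 0 0 50;0 0 0 0 0 0 0;0 0 0 0 0 0 0;0 0 0 0 0 0 0;0 0 0 0 0 0 0;0 0 0 0 0 0.02 0;0 0 0 0 0 0.05 0;0 0 0 0 0 0.09 0;0 0 0 0 0 0.11 0;0 0 0 0 0 0.11 0"

```text
t: 10.1
tcp_pos: [0.4912, -0.0989, 0.1953]
eef_rot: [0.999, 0.043, 0.002, 0.001]
wrist_force: [0.4, -0.7, -0.1]
finger_gap: 0.999
grasp_force: 0.0
```

Run:
```python
from h import *
b,d=snap('side')
cv2.imwrite('pics/seat.png',cv2.resize(b[130:250,240:390],(750,600),interpolation=2)[:,:,::-1])
C=cloud('side',d)[150:240,250:380].reshape(-1,3);q=C[(C[:,2]>.066)&(C[:,2]<.08)];A=np.c_[q[:,:2]-q[:,:2].mean(0),np.ones(len(q))]
print('disc top plane',np.linalg.lstsq(A,q[:,2],rcond=None)[0].round(4),len(q));s=get_state();print(s['tcp_pos'],s['eef_rot'],s['finger_gap'],s['wrist_force'])
```

```text
disc top plane [-0.0017 -0.0006  0.072 ] 2305
[ 0.4903818  -0.09864111  0.19370918] [9.99078529e-01 4.28956669e-02 1.36940498e-03 4.24125602e-04] 0.99990138254252 [-1.06537770e+00 -5.91617479e-01  7.52267390e-04]
```

View pics/seat.png

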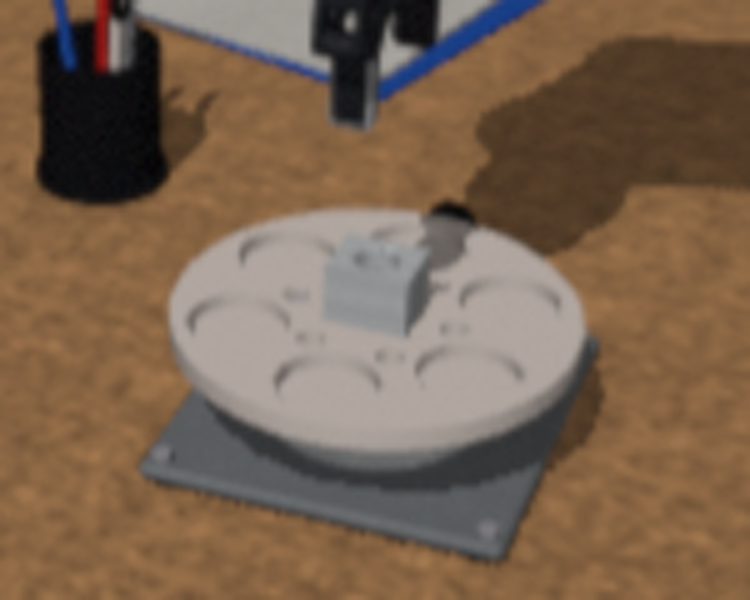

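The disc lies flat with its top plane at 72.0 mm and a tilt of about 2 mrad, and the hand is clear. The knob is visible behind it at about (450,215). Next is the knob.

Request:
apply_moves:
  motion: "0 0 0.14 0.003 -0.02 0 0;0 0 0.28 0.006 -0.05 0 0;0 0 0.42 0.009 -0.08 0 0;0 0 0.56 0.012 -0.11 0 0;0 0 0.7 0.014 -0.133 0 0;0 0 0.84 0.014 -0.133 0 0;0 0 0.98 0.014 -0.133 0 0;0 0 1.12 0.014 -0.133 0 0;0 0 1.26 0.014 -0.133 0 0;0 0 1.4 0.014 -0.133 0 0;0 0 1.54 0.014 -0.133 0 0;0 0 1.59 0.014 -0.133 0 0"

```text
t: 11.35
tcp_pos: [0.5029, -0.2311, 0.191]
eef_rot: [0.667, 0.745, -0.0, -0.001]
wrist_force: [0.0, -0.1, -0.0]
finger_gap: 1.0
grasp_force: 0.0
```

Request:
apply_moves:
  motion: "0 0 0 0 0 -0.03 0;0 0 0 0 0 -0.06 0;0 0 0 0 0 -0.08 0;0 0 0 0 0 -0.08 0"

```text
t: 11.75
tcp_pos: [0.5013, -0.2302, 0.109]
eef_rot: [0.669, 0.743, -0.001, -0.003]
wrist_force: [-0.5, 0.7, -0.5]
finger_gap: 1.002
grasp_force: 0.0
```

Run:
```python
from h import *
a,_=snap('top');b,d=snap('side')
cv2.imwrite('pics/knob.png',np.hstack([cv2.resize(a[190:290,280:390],(400,364),interpolation=2),cv2.resize(b[120:220,280:390],(400,364),interpolation=2)])[:,:,::-1])
s=get_state();print(s['tcp_pos'],s['eef_rot'],s['q'],s['wrist_force'],s['t'])
```

```text
[ 0.50310004 -0.23118245  0.11191334] [ 6.69019848e-01  7.43243921e-01 -2.41027335e-04 -9.26763331e-04] [-4.85482923e-01  5.13061745e-01  1.93172280e+00 -2.09336885e-05
  6.98723246e-01 -5.90483872e-01] [ 0.49351498 -0.70241692  0.67588209] 11.85
```

View pics/knob.png

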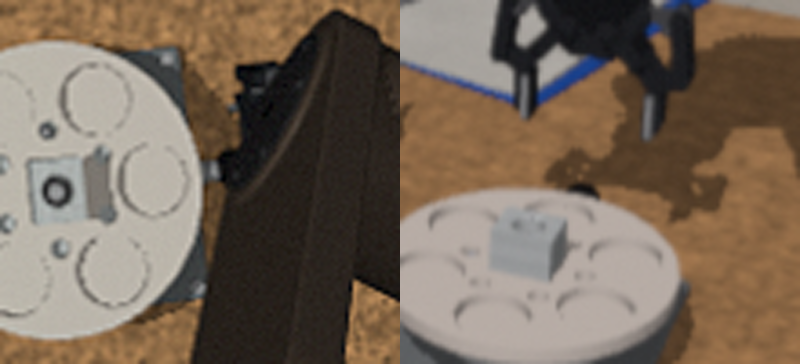

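The fingers straddle the knob (side view around (585,190)), and the hub and bore sit over the spindle. I'll descend and pinch.

Request:
apply_moves:
  motion: "0 0 0 0.0005 -0.001 -0.03 0;0 0 0 0.0005 -0.001 -0.055 0;0 0 0 0.0005 -0.001 -0.075 0;0 0 0 0.0005 -0.001 -0.075 0;0 0 0 0.0005 -0.001 -0.075 60;0 0 0 0.0005 -0.001 -0.075 110;0 0 0 0.0005 -0.001 -0.075 150;0 0 0 0.0005 -0.001 -0.075 255;0 0 0 0.0005 -0.001 -0.075 255;0 0 0 0.0005 -0.001 -0.075 255;0 0 0 0.0005 -0.001 -0.075 255"
  newtons: 60

```text
t: 12.95
tcp_pos: [0.5042, -0.2327, 0.0386]
eef_rot: [0.669, 0.743, -0.0, 0.0]
wrist_force: [-5.5, -0.4, 15.7]
finger_gap: 0.305
grasp_force: 58.0
```

Request:
apply_moves:
  motion: "0 0 0 0.0002 -0.002 0 255;0 0 0 0.0004 -0.004 0 255;0 0 0 0.0006 -0.006 0 255;0 0 0 0.0008 -0.008 0 255;0 0 0 0.001 -0.01 0 255;0 0 0 0.0012 -0.0115 0 255;0 0 0 0.0012 -0.0115 0 255;0 0 0 0.0012 -0.0115 0 255"
  newtons: 80

```text
t: 13.75
tcp_pos: [0.5053, -0.2431, 0.0386]
eef_rot: [0.669, 0.743, 0.0, -0.0]
wrist_force: [-0.9, 13.1, 19.8]
finger_gap: 0.299
grasp_force: 77.6
```

The spring force of 13 N matches about 10.4 mm of travel, so there is no slip. A little more margin.

Request:
apply_moves:
  motion: "0 0 0 0.0001 -0.0006 0 255;0 0 0 0.0001 -0.0012 0 255;0 0 0 0.0001 -0.0012 0 255;0 0 0 0.0001 -0.0012 0 255;0 0 0 0.0001 -0.0012 0 255;0 0 0 0.0001 -0.0012 0 255;0 0 0 0.0001 -0.0012 0 255;0 0 0 0.0001 -0.0012 0 255"

```text
t: 14.55
tcp_pos: [0.5054, -0.2442, 0.0387]
eef_rot: [0.669, 0.743, 0.0, -0.0]
wrist_force: [-1.0, 12.9, 19.0]
finger_gap: 0.298
grasp_force: 77.6
```

Run:
```python
from h import *
a,_=snap('top');b,d=snap('side')
cv2.imwrite('pics/end.png',np.hstack([cv2.resize(a[190:290,280:390],(400,364),interpolation=2),cv2.resize(b[120:220,280:390],(400,364),interpolation=2)])[:,:,::-1])
C=cloud('side',d)[150:240,250:380].reshape(-1,3);q=C[(C[:,2]>.066)&(C[:,2]<.08)];A=np.c_[q[:,:2]-q[:,:2].mean(0),np.ones(len(q))]
print('disc top plane',np.linalg.lstsq(A,q[:,2],rcond=None)[0].round(4))
s=get_state();print(s['tcp_pos'],s['wrist_force'],s['grasp_force'],s['finger_gap'],s['t'])
```

```text
disc top plane [-0.0018 -0.0016  0.0721]
[ 0.50541343 -0.24419698  0.03865694] [-1.15173266 12.7989972  19.72183238] 77.58030299562961 0.299336040794719 14.65
```

View pics/end.png

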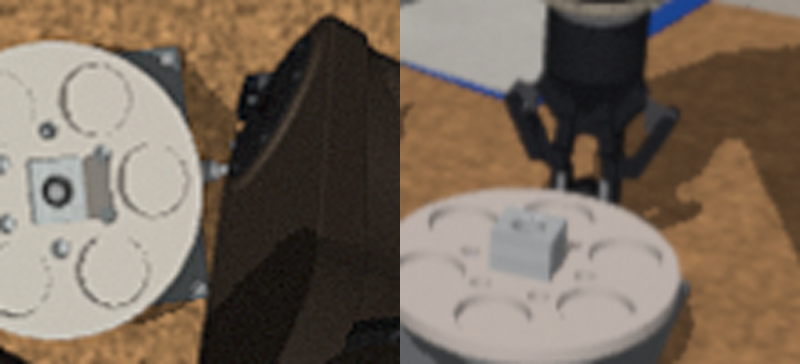

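The disc hasn't moved, and the fingers are on the knob (side view around (588,185)). The spring force did not rise in that last step, so I'll pull on to the stop to rule out slip.

Request:
apply_moves:
  motion: "0 0 0 0 -0.0005 0 255;0 0 0 0.0001 -0.001 0 255;0 0 0 0.0001 -0.001 0 255;0 0 0 0.0001 -0.001 0 255;0 0 0 0.0001 -0.001 0 255"
  newtons: 100

```text
t: 15.15
tcp_pos: [0.5054, -0.2448, 0.0387]
eef_rot: [0.669, 0.743, 0.0, -0.0]
wrist_force: [-0.4, 17.1, 22.9]
finger_gap: 0.291
grasp_force: 97.1
```

Request:
apply_moves:
  motion: "0 0 0 0 0 0 255;0 0 0 0 0 0 255;0 0 0 0 0 0 255;0 0 0 0 0 0 255;0 0 0 0 0 0 255;0 0 0 0 0 0 255;0 0 0 0 0 0 255;0 0 0 0 0 0 255;0 0 0 0 0 0 255;0 0 0 0 0 0 255"

```text
t: 16.15
tcp_pos: [0.5055, -0.2448, 0.0387]
eef_rot: [0.669, 0.743, 0.0, -0.0]
wrist_force: [-0.4, 16.9, 22.3]
finger_gap: 0.292
grasp_force: 97.1
```

The hold is steady against the stop.

```bash
python3 -c "from station import job_done;print(job_done())"
```

```text
the job is handed in; nothing more can be done
None
```

The disc is seated flat on the platen and let go of, and I handed the job in at about 16 s with the gripper holding the knob steadily at the plunger's stop; the bottles and pen cup were not touched, and no verdict came back.

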